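Set a stepped volume dial by counting clicks

TASK

On the little volume controller, turn the dial all the way down (anticlockwise) until you feel its stop, then turn it up exactly four clicks from there, let go, and push the round button fully in to un-mute; take your hand away. Feel for the stop and the clicks: the controller only stands on small rubber feet, so do not force the dial or shove or twist the case about, and leave the other things on the table where they are.

Things in the scene. Friction and masses are not known exactly. Their poses are not given: they have to be found in the camera images.
- controller: Volume controller, loose: flat aluminium case 110 (x) by 160 (y) by 45 mm high, about 1 kg, on rubber feet. Origin under its middle, on the table; x to its back, z up. On its top: the dial (axis at x 0, y 30 mm) and the button (x -20, y -48 mm). It skids if the dial is twisted against its stop with more than about 0.5 N m or it is pushed sideways with more than about 6 N.
- dial_grip (a point): Point on the upright dial axis, 74 mm above the table, where to grip; x points from the axis to the pointer. Steel dial: a grip bar along that x, 44 mm long, 13 mm thick, 51 to 91 mm above the table, on a round skirt of 50 mm diameter. It only turns: anticlockwise from above is down, to a firm stop; clockwise is up. At the start it rests a few clicks up, under a quarter turn from the stop.
- dial_tip (a point): Tip of the dial's pointer nose, 32 mm from the axis, 49.5 mm above the table; turns with the dial. Clicks: each is a ramp resisting with 0.13 to 0.2 N m up to a crest, then driving on as hard into the next notch, where torque is zero; let go, the dial falls into a notch. At the stop it is in notch 0 (0.04 rad of play). Six more notches, unequally 15 to 35 degrees apart, unmarked: feel them.
- button_top (a point): Centre of the top face of the round steel push button, 22 mm diameter, 53 mm above the table and 8 mm above the case. Goes straight down 5 mm; needs 1.8 N to start and 4.8 N at the bottom; springs back.
- case_corner (a point): Far right upper corner of the case (x = 55, y = -80, z = 45 mm in the controller's frame).
- tin: Empty round aluminium tin, 80 mm diameter, 50 mm high, with a shut hinged flap lid; bystander. Origin under its middle.
- saucer_low: Lower of two stacked white ceramic saucers, 140 mm diameter, together 25 mm high; bystander. Origin under its middle.
- saucer_top: Upper one of the stacked saucers, 140 mm diameter; bystander. Origin under its middle.
- glass_sphere: Solid glass sphere, 64 mm diameter, resting on a small ground flat; bystander. Origin at its lowest point.
- key_fob: Chrome key fob with a ring, 78 by 26 by 9 mm, lying near the controller; bystander. Origin under the middle of its block.
- comb: Pale wooden comb, 150 by 36 by 6 mm, lying flat near the controller; bystander. Origin under its middle.
- remote: Black remote control, 150 by 42 by 17 mm; bystander. Origin under its middle.
Not all that is in view belongs to the job. Leave any yellow look-alike of the controller alone.

How it is judged:
On the way, in this order (a step that is already met when the one before it is completed fails the run):
1. the dial is turned down to its stop (within 0.13 rad of it) (x of dial_tip in the frame of controller below 0.0194 m and y of dial_tip in the frame of controller above 0.03 m), for 0.1 s.
2. the dial stands in the fourth notch from the stop, with the fingers off it (x of dial_tip in the frame of controller above 0 m and y of dial_tip in the frame of controller between 0.019 and 0.0284 m and contact force between the fingers and controller below 0.1 N), for 0.2 s.
3. the button is pushed in, at least 4 of its 5 mm (x of dial_tip in the frame of controller above 0 m and y of dial_tip in the frame of controller between 0.019 and 0.0284 m and z of button_top in the frame of controller below 0.049 m), for 0.02 s.
At the end, for the whole second after the job is handed in: The dial rests in the fourth notch above its stop (pointer within about 0.15 rad, that is 9 degrees, of that notch), the button has been pushed in at least 4 mm after that and has sprung back, and the controller stands flat and at rest within 25 mm of where it was (x of dial_tip in the frame of controller above 0 m and y of dial_tip in the frame of controller between 0.019 and 0.0284 m and z of button_top in the frame of controller above 0.052 m and linear speed of controller below 0.01 m/s and angle between controller's own z axis and vertical below 0.05 rad); the robot touches nothing.
It fails at once if the controller skids or is twisted: its origin or its far right corner is more than 25 mm from where it was (distance of any of controller, case_corner from where it was at the start of the episode above 0.025 m).
It fails at once if a bystander (tin, saucers, glass sphere, key fob, comb, remote) is moved by more than 30 mm (distance of any of tin, saucer_low, saucer_top, glass_sphere, key_fob, comb, remote from where it was at the start of the episode above 0.03 m).
It also fails if it takes over 72 s, if anything falls off the work surface, if the arm or the gripper's body presses on something with over 40 N, if the wrist force passes 120 N, or if a joint passes its speed limit or range.

ROBOT

A 7-joint arm with a two-finger parallel gripper is mounted at the origin on the work surface. World frame = base frame: x ahead of the robot, y to its left, z up, the work surface at z = 0. Lengths are in m, angles in rad, forces in N, time in s.
With the tool pointing down it reaches from about 0.425 to 0.875 m from the base axis. Payload 9.9 kg.
Tool frame: the origin (TCP) lies midway between the tips of the shut fingers; the grasp point (between the pads) lies 19 mm behind it; z points along the fingers, x is the direction in which the jaws open and shut, and the axes are right-handed (so a half turn about z gives the same grasp; the last joint's range is limited). The gripper opens to 85 mm and grips with 20 to 120 N. Pads are 22 mm wide; open, the fingers measure 114 mm over their backs; the gripper's body (76 mm by 85 mm) begins 54 mm behind the grasp point. The pads swing forward as they close: fully open they stand 13 mm farther back than shut.
Start: joints at [-1.235, 0.576, 0.025, 1.437, -0.015, 1.129, -0.057], TCP at [0.275, 0.616, 0.231] pointing down, gripper open.
Joint ranges: [-2.76, 2.76], [-0.34, 2.15], [-1.52, 1.57], [0.19, 2.46], [-1.09, 4.23], [0.17, 1.99], [-2.82, 2.82]. Speed limits (rad/s): [2.22, 2.22, 3.01, 3.01, 3.14, 3.14, 3.14].

INTERFACE

Orientations are given as a 3x3 rotation matrix whose columns are the frame's x, y, z axes.
In Python, from bench import bot, grab_frame, ticket, search_frame, mark_of gives the robot as it stands.
- The arm moves only by the shell command python3 -m pendant 'ROWS' [OPENING] [FORCE]. ROWS is a JSON object of lists of equal length, an entry for each row: "slide": the shift along the world's x, y, z in mm, a list of three; "twist": the turn about the world's z in rad. A call has 1 to 20 rows; each row is the pose to reach, as a shift and turn from the pose measured when the call began; what a row does not reach only later rows make up. A row lasts 1/10 s, in which the tool goes at most 50 mm and 8.59 degrees, less where a joint would pass 70% of its speed; a pose out of reach is approached as far as the arm can. A call with a gripper value outside its range is refused whole. OPENING is the finger opening in mm, from 0 to 85.4, set as the call begins (- or left out, the last holds). The fingers move at their own pace and stop on an object; FORCE is the grip in N (left out, the last holds). Time passes only in rows, so rows that repeat a pose let the fingers close. It gives the time, the measured TCP pose, the force and the opening at its end, in the units of the state.
- bot.state(): the state, without advancing time (a new reading comes with each control period).
- grab_frame(name): name is "scene" or "side" or "wrist"; returns a dict with "img" (384x512x3 uint8, red, green, blue), "range_z" (384x512 float32, m along the optical axis (not along the pixel's ray), 0 where there is no reading), "fx", "fy", "cx", "cy" (pixels), "rvec" (rotation vector, rad) and "tvec" (3), from world to camera coordinates, as OpenCV has them. Camera axes: x right, y down, z forward; pixel columns grow to the right and rows downward; lengths in m; the calibration is good to about 2 mm. A picture is of the moment at which its call begins.
- ticket.close_job(): hands the job in, once; it reports no verdict.
Trained networks look in the newest picture that a camera, given by its name, has taken for a name from the list of things; names that differ only in an ending like _2 or _b are one class to them, and where a whole thing is asked for, a point or a joint stands for the part that bears it (a point fixed in the world has none). Each returns a list of dicts, best first, with "conf" (0 to 1); they miss things now and then, are a little off and sometimes report something else, mostly with a low value. They report only what shows in the picture. A call takes as long as a camera call. They do not tell look-alikes from the thing itself.
- search_frame(camera, label): "position" ([x, y, z] in m, in world coordinates, good to about 4 mm: the middle of the surface that is visible of it).
- mark_of(camera, label): "position" ([x, y, z] in m, in world coordinates, good to about 4 mm: a listed point, or the origin of a listed thing).
The state is a dict: "time_s": time; "joint_positions": joint angles; "qd": joint speeds; "joint_torque": joint torques, N m; "tool_pos": TCP position; "ee_rot": TCP orientation; "ft_force": force on the tool from outside, world axes, zero at the start; "torque": the same for the moment, N m; "gripper_width": opening from 0.0 (shut) to 1.0 (fully open).
Only numpy, scipy, OpenCV 4.12 (cv2) and the standard library are available. Lean on these libraries where they do the work, as an engineer would, in place of code of your own. Each camera call takes 0.05 s, during which the arm holds its last target.

## Working session

There is one attempt and no reset: what is moved stays moved. The work goes in short steps, Python scripts to look and compute and a shell command to move; the robot and the scene stay as the last step left them, time stands still between calls to the robot, and variables do not carry over. Pictures are saved under pics/ and viewed, and the job is handed in when it is done.

```bash
ls; mkdir -p pics
python3 - <<'E'
from bench import bot, grab_frame, search_frame, mark_of
import cv2
s=bot.state()
print(s['time_s'],s['tool_pos'],s['ee_rot'],s['ft_force'],s['gripper_width'])
for c in ['scene','side','wrist']:
    f=grab_frame(c); cv2.imwrite(f'pics/{c}0.png',f['img'][:,:,::-1])
    for l in ['controller','dial_grip','dial_tip','button_top','case_corner','tin','saucer_top','glass_sphere','key_fob','comb','remote']:
        print(c,l,[(d['position'] if isinstance(d['position'],list) else [round(float(v),4) for v in d['position']],round(d['conf'],2)) for d in mark_of(c,l)][:3])
print(bot.state()['time_s'])
E
```

```text
pics
0.0 [0.27494371 0.61598966 0.23041523] [[ 4.07528792e-01  9.13192177e-01 -5.75516090e-04]
 [ 9.13190862e-01 -4.07529184e-01 -1.55336364e-03]
 [-1.65305913e-03  1.07484373e-04 -9.99998628e-01]] [-0.12674967 -0.30348683  0.81474729] 0.9961066356975522
scene controller [([0.5457, -0.0686, -0.0021], 0.81), ([0.2712, -0.2583, 0.0016], 0.8), ([0.5029, 0.1546, -0.0009], 0.58)]
scene dial_grip [([0.5512, -0.0397, 0.0684], 0.88), ([0.5005, 0.183, 0.0745], 0.69), ([0.2461, -0.2381, 0.0758], 0.63)]
scene dial_tip [([0.2376, -0.2039, 0.0489], 0.64), ([0.514, 0.2102, 0.0471], 0.48)]
scene button_top [([0.4836, 0.1039, 0.0533], 0.55), ([0.2943, -0.3016, 0.0498], 0.46), ([0.5234, -0.1114, 0.055], 0.38)]
scene case_corner [([0.3675, -0.2628, 0.0494], 0.74), ([0.5617, 0.0759, 0.0427], 0.7), ([0.6006, -0.1472, 0.047], 0.57)]
scene tin [([0.5081, 0.3479, -0.0024], 0.71)]
scene saucer_top [([0.5172, -0.3587, 0.0075], 0.62)]
scene glass_sphere [([0.3736, 0.3753, -0.0046], 0.56)]
scene key_fob [([0.6347, -0.0697, -0.0], 0.47)]
scene comb [([0.4444, -0.0467, 0.0035], 0.78)]
scene remote [([0.6885, -0.
[... 479 characters left out ...]
8, 0.0511], 0.46)]
side case_corner [([0.5659, 0.0778, 0.0441], 0.96), ([0.3686, -0.265, 0.0429], 0.9), ([0.6022, -0.1496, 0.0473], 0.82)]
side tin [([0.516, 0.3513, 0.0015], 0.68), ([0.3674, 0.3792, 0.0005], 0.39)]
side saucer_top [([0.5146, -0.3595, 0.0025], 0.76)]
side glass_sphere [([0.5488, -0.0703, 0.0009], 0.74), ([0.3698, 0.3791, 0.0024], 0.67)]
side key_fob [([0.6357, -0.0731, 0.0021], 0.61)]
side comb [([0.4466, -0.0412, 0.0031], 0.77)]
side remote [([0.6889, -0.3566, -0.0], 0.83)]
wrist controller []
wrist dial_grip []
wrist dial_tip []
wrist button_top []
wrist case_corner []
wrist tin []
wrist saucer_top []
wrist glass_sphere []
wrist key_fob []
wrist comb []
wrist remote []
1.8
```

View images.

View pics/scene0.png

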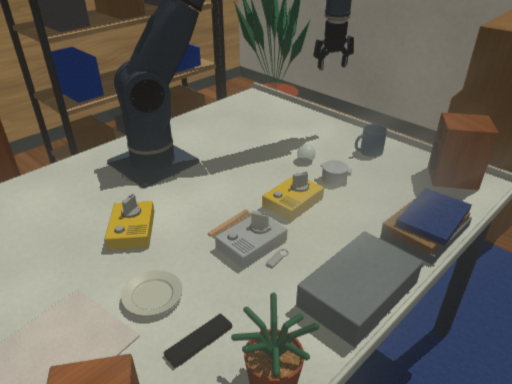

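View pics/side0.png

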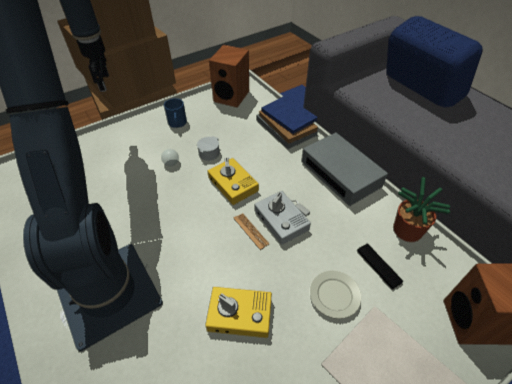

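```bash
cat > h.py <<'E'
import numpy as np, cv2
from bench import bot, grab_frame, search_frame, mark_of
def proj(f,P):
    K=np.array([[f['fx'],0,f['cx']],[0,f['fy'],f['cy']],[0,0,1]])
    return cv2.projectPoints(np.float64(P).reshape(-1,1,3),np.float64(f['rvec']),np.float64(f['tvec']),K,None)[0].reshape(-1,2)
def cloud(f):
    z=f['range_z']; v,u=np.mgrid[0:z.shape[0],0:z.shape[1]]
    C=np.stack([(u-f['cx'])/f['fx']*z,(v-f['cy'])/f['fy']*z,z],-1)
    R=cv2.Rodrigues(np.float64(f['rvec']))[0]
    W=(C-np.ravel(f['tvec']))@R
    W[z==0]=np.nan
    return W
E
python3 - <<'E'
from h import *
s=bot.state(); print(s['torque'],s['ft_force'])
out=[]
for c in ['scene','side']:
    f=grab_frame(c); 
    pts=[[0.5485,-0.068,0],[0.5497,-0.038,.074],[0.575,-0.0213,0.0495],[0.526,-0.114,.053],[0.6015,-0.148,.045]]
    p=proj(f,pts); print(c,p.round(0).tolist(), 'campos', (-cv2.Rodrigues(np.float64(f['rvec']))[0].T@np.ravel(f['tvec'])).round(2))
    x,y=p[0].astype(int); 
    cr=f['img'][y-45:y+45,x-48:x+48,::-1]; cr=cv2.resize(cr,None,fx=4,fy=4,interpolation=cv2.INTER_CUBIC)
    for q in p: cv2.circle(cr,tuple(int(v) for v in ((q-[x-48,y-45])*4)),3,(0,0,255),-1)
    out.append(cr)
    W=cloud(f); np.save(c+'.npy',W)
    m=(abs(W[...,0]-.5485)<.1)&(abs(W[...,1]+.068)<.11)
    case=W[m&(abs(W[...,2]-.045)<.004)]
    r=cv2.minAreaRect(case[:,:2].astype(np.float32)*1000); print('case',len(case),r)
    bar=W[m&(W[...,2]>.060)]; print('bar',len(bar),bar.mean(0),bar[:,2].max(), cv2.minAreaRect(bar[:,:2].astype(np.float32)*1000))
    print(np.nanmedian(W[m&(abs(W[...,2])<.01)][:,2]))
cv2.imwrite('pics/crop.png',np.hstack(out))
E
```

```text
[-0.00247154 -0.02286579  0.00078743] [0.14600513 1.05364397 0.53564394]
scene [[251.0, 245.0], [260.0, 218.0], [271.0, 227.0], [232.0, 234.0], [243.0, 257.0]] campos [ 1.19 -0.69  0.78]
case 1335 ((550.0975341796875, -70.33734130859375), (160.83682250976562, 111.04295349121094), 88.3895492553711)
bar 213 [ 0.55345006 -0.0423961   0.07874862] 0.0944563773927039 ((551.0419921875, -40.229156494140625), (45.0804328918457, 17.593547821044922), 29.309892654418945)
0.00025531265680543507
side [[280.0, 221.0], [276.0, 200.0], [279.0, 198.0], [284.0, 224.0], [310.0, 222.0]] campos [ 0.09 -0.6   0.94]
case 1131 ((547.7125854492188, -71.20524597167969), (161.05438232421875, 110.29389953613281), 88.08977508544922)
bar 98 [ 0.5464287  -0.04353942  0.0812319 ] 0.09254841484603159 ((548.2517700195312, -40.78197479248047), (43.3192138671875, 14.678529739379883), 29.88504981994629)
-0.000523751290410236
```

View pics/crop.png

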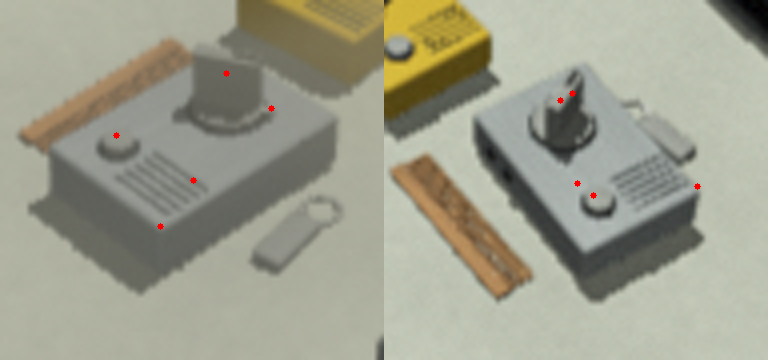

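The grey controller, at scene (250,237) and side (282,215), is the target. The two yellow ones, at scene (130,225) and (293,195), are look-alikes. The enlarged crop confirms it is aluminium, with the comb and fob beside it and case dimensions of 161x111 mm. Next I move above the dial with the jaws across the bar.

```bash
python3 -m pendant '{"slide":[[14,-33,0],[28,-66,0],[41,-99,0],[55,-131,0],[69,-164,0],[82,-197,0],[96,-230,0],[110,-263,0],[124,-296,0],[137,-328,0],[151,-361,0],[165,-394,0],[179,-427,0],[192,-460,0],[206,-492,0],[220,-525,0],[234,-558,0],[247,-591,0],[261,-624,0],[275,-656.7,0]],"twist":[-0.11,-0.22,-0.33,-0.44,-0.55,-0.66,-0.77,-0.88,-0.99,-1.10,-1.21,-1.32,-1.43,-1.54,-1.65,-1.76,-1.87,-1.98,-2.09,-2.205]}' 40 20
```

```text
time_s: 3.9
tool_pos: [0.5506, -0.0416, 0.2315]
ee_rot: [[0.49, -0.871, 0.001], [-0.871, -0.49, 0.0], [0.0, -0.001, -1.0]]
ft_force: [0.9, 0.2, -0.2]
gripper_width: 0.464
```

Run:
```python
from h import *
f=grab_frame('wrist'); cv2.imwrite('pics/w1.png',f['img'][:,:,::-1])
W=cloud(f)
m=(abs(W[...,0]-.5485)<.1)&(abs(W[...,1]+.068)<.11)
for lo,hi in [(.041,.049),(.08,.098),(.0875,.095),(.0515,.0555)]:
    b=W[m&(W[...,2]>lo)&(W[...,2]<hi)]
    if len(b)>5: print(lo,len(b),np.median(b,0),cv2.minAreaRect(b[:,:2].astype(np.float32)*1000))
for l in ['dial_grip','dial_tip','button_top','case_corner','controller']:
    print(l,[(np.round(d['position'],4),round(d['conf'],2)) for d in mark_of('wrist',l)][:3])
s=bot.state();print(s['time_s'],s['tool_pos'],s['ft_force'],s['torque'],s['joint_positions'])
```

```text
0.041 10915 [ 0.5584761  -0.06941651  0.04643725] ((548.65380859375, -67.0019302368164), (159.3753662109375, 110.31880950927734), 88.07205200195312)
0.08 612 [ 0.55142591 -0.03658934  0.09234659] ((550.1353149414062, -37.20411682128906), (43.76319122314453, 12.93346118927002), 26.645761489868164)
0.0875 599 [ 0.5510689  -0.03673625  0.09236191] ((550.0814208984375, -37.23114776611328), (43.64262771606445, 12.93346118927002), 26.645763397216797)
0.0515 1310 [ 0.54698667 -0.04324854  0.05349769] ((541.2009887695312, -69.04838562011719), (114.599853515625, 49.06386947631836), 74.4354019165039)
dial_grip [(array([ 0.5491, -0.0396,  0.0758]), 0.98), (array([0.4982, 0.1831, 0.077 ]), 0.94)]
dial_tip [(array([0.5137, 0.2116, 0.0448]), 0.78), (array([ 0.5796, -0.0276,  0.0487]), 0.56)]
button_top [(array([0.4858, 0.1014, 0.0533]), 0.76), (array([ 0.5259, -0.1133,  0.056 ]), 0.74)]
case_corner [(array([0.5594, 0.0792, 0.0439]), 0.96), (array([ 0.6095, -0.1517,  0.0481]), 0.56), (array([ 0.5521, -0.0631, -0.0022]), 0.22)]
controller [(array([ 0.5528, -0.0656, -0.0012]), 0.92)]
4.2 [ 0.54987542 -0.03918843  0.23112685] [-1.25026689  0.29724452  0.19635501] [ 0.00699631 -0.01463631  0.00524332] [-0.46273064  0.46785632  0.68229468  1.783381   -0.34274353  1.01239157
 -0.70023258]
```

View pics/w1.png

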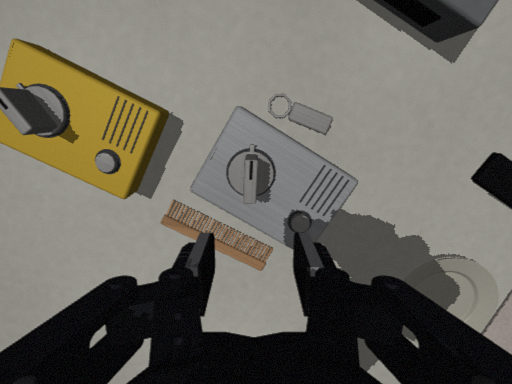

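Run:
```python
from h import *
for i in range(2):
    f=grab_frame('wrist')
    s=bot.state();T=np.array(s['tool_pos']);R=np.array(s['ee_rot'])
    W=cloud(f)
    Rc=cv2.Rodrigues(np.float64(f['rvec']))[0]
    print('cam axis in tool',(R.T@Rc.T).round(3).tolist(),'cam pos in tool',(R.T@((-Rc.T@np.ravel(f['tvec']))-T)).round(4))
    L=(W-T)@R   # tool coords
    m=(W[...,2]>.085)&(W[...,2]<.098)&(abs(W[...,0]-.55)<.04)&(abs(W[...,1]+.04)<.04)
    print('bar in tool',cv2.minAreaRect(L[m][:,:2].astype(np.float32)*1000), L[m].mean(0).round(4))
    print('bar world',cv2.minAreaRect(W[m][:,:2].astype(np.float32)*1000),T)
    fg=(abs(L[...,2])<.03)&(abs(L[...,0])<.05)&(abs(L[...,1])<.03)
    for sg in (-1,1):
        q=L[fg&(sg*L[...,0]>0)]; 
        if len(q): print('finger',sg,len(q),q.min(0).round(4),q.max(0).round(4))
    print(s['time_s'],s['ft_force'],s['torque'],s['gripper_width'])
```

```text
cam axis in tool [[1.0, -0.001, -0.0], [0.001, 0.962, 0.272], [-0.0, -0.272, 0.962]] cam pos in tool [-0.0002 -0.069  -0.144 ]
bar in tool ((-1.2616939544677734, -0.898345947265625), (12.948963165283203, 44.30104446411133), 3.1381947994232178) [-0.0012 -0.0022  0.139 ]
bar world ((549.95751953125, -37.295562744140625), (44.3009033203125, 12.948463439941406), 26.612167358398438) [ 0.54985681 -0.03895687  0.23119465]
finger -1 933 [-0.0341 -0.0116 -0.03  ] [-0.02    0.0115 -0.003 ]
finger 1 926 [ 0.0195 -0.0117 -0.03  ] [ 0.0335  0.0113 -0.0018]
4.25 [-0.69326534 -0.16650818 -1.00550835] [-0.0192795   0.02286541  0.03409166] 0.46529731410922515
cam axis in tool [[1.0, -0.0, -0.0], [0.0, 0.962, 0.272], [0.0, -0.272, 0.962]] cam pos in tool [-0.0004 -0.0691 -0.144 ]
bar in tool ((-1.2886919975280762, -0.9208660125732422), (12.941373825073242, 44.048526763916016), 3.0719494819641113) [-0.0012 -0.0022  0.1391]
bar world ((550.009033203125, -37.2763671875), (44.04896545410156, 12.941142082214355), 26.67824935913086) [ 0.5498842  -0.03896322  0.23125893]
finger -1 933 [-0.0342 -0.0118 -0.03  ] [-0.0202  0.0111 -0.003 ]
finger 1 928 [ 0.0193 -0.0119 -0.03  ] [ 0.0333  0.0109 -0.0033]
4.3 [0.05844284 0.06311822 0.89275462] [0.01375728 0.00695122 0.00815881] 0.47225388947807234
```

```bash
python3 -m pendant '{"slide":[[0,0.5,-25],[0,1,-55],[0,1,-85],[0,1,-115],[0,1,-140],[0,1,-155],[0,1,-165],[0,1,-173],[0,1,-173]],"twist":[-0.02,-0.048,-0.048,-0.048,-0.048,-0.048,-0.048,-0.048,-0.048]}' 40 20
python3 - <<'E'
from h import *
f=grab_frame('wrist'); cv2.imwrite('pics/w2.png',f['img'][:,:,::-1])
s=bot.state();T=np.array(s['tool_pos']);R=np.array(s['ee_rot'])
W=cloud(f);L=(W-T)@R
m=(W[...,2]>.085)&(W[...,2]<.098)&(np.hypot(L[...,0],L[...,1])<.026)&(abs(L[...,0])<.0125)
print('bar in tool',m.sum(),cv2.minAreaRect(L[m][:,:2].astype(np.float32)*1000))
print(s['time_s'],T,s['ft_force'],s['torque'])
E
```

```text
time_s: 5.2
tool_pos: [0.5497, -0.0375, 0.0578]
ee_rot: [[0.455, -0.891, -0.001], [-0.891, -0.455, 0.001], [-0.001, 0.0, -1.0]]
ft_force: [0.1, 0.7, -0.4]
gripper_width: 0.467
bar in tool 3099 ((-0.3558974266052246, -0.49135780334472656), (13.07559871673584, 44.55231857299805), 0.35331249237060547)
5.25 [ 0.55002055 -0.03773625  0.05845895] [-0.3111314  -0.03941982  0.33051009] [ 0.00896681 -0.01509863  0.00929511]
```

View pics/w2.png

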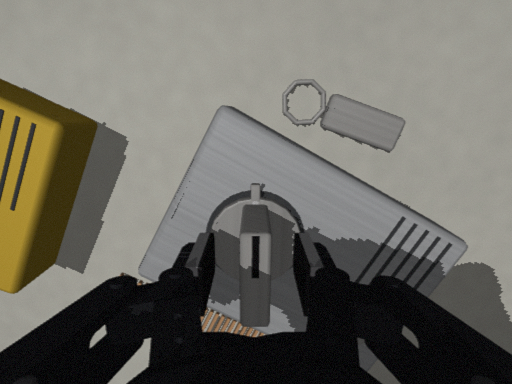

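The bar at (256,265) is centred between the jaws, within 0.4 mm and 0.4°. The pointer is at (257,190), pointing away from the robot. Next I close gently.

```bash
python3 -m pendant '{"slide":[[0,0,0],[0,0,0],[0,0,0],[0,0,0],[0,0,0]],"twist":[0,0,0,0,0]}' 10 20
python3 - <<'E'
from h import *
for i in range(2):
    grab_frame('wrist'); s=bot.state(); print(s['time_s'],np.round(s['tool_pos'],4),np.round(s['ft_force'],2),np.round(s['torque'],3),s['gripper_width'], np.degrees(np.arctan2(s['ee_rot'][1][0],s['ee_rot'][0][0])).round(2))
E
```

```text
time_s: 5.75
tool_pos: [0.5505, -0.0377, 0.0592]
ee_rot: [[0.454, -0.891, 0.001], [-0.891, -0.454, 0.001], [-0.0, -0.002, -1.0]]
ft_force: [-0.4, -0.4, 7.0]
gripper_width: 0.149
5.8 [ 0.5505 -0.0378  0.0592] [-0.47  0.83  6.89] [ 0.053  0.138 -0.046] 0.15247211501636906 -62.98
5.85 [ 0.5505 -0.0377  0.0592] [-0.09  1.28  6.7 ] [ 0.07   0.145 -0.049] 0.144993314515267 -62.98
```

```bash
cat > r.py <<'E'
from bench import bot
import numpy as np
s=bot.state(); print(f"t{s['time_s']:.2f}",np.round(np.array(s['tool_pos'])*1000,1),'F',np.round(s['ft_force'],1),'Mz',round(float(s['torque'][2]),3),'M',np.round(s['torque'][:2],2),'w%.3f'%s['gripper_width'],'bar %.2f'%(90+np.degrees(np.arctan2(s['ee_rot'][1][0],s['ee_rot'][0][0]))))
E
P="python3 -m pendant"
$P '{"slide":[[0,0,0],[0,0,0]],"twist":[0.06,0.06]}' >/dev/null; python3 r.py
$P '{"slide":[[0,0,0],[0,0,0]],"twist":[0.06,0.06]}' >/dev/null; python3 r.py
$P '{"slide":[[0,0,0],[0,0,0]],"twist":[0.06,0.06]}' >/dev/null; python3 r.py
$P '{"slide":[[0,0,0],[0,0,0]],"twist":[0.06,0.06]}' >/dev/null; python3 r.py
```

```text
t6.05 [550.2 -37.8  59.2] F [-1.4 -0.2 -0.5] Mz -0.067 M [-0.02  0.21] w0.151 bar 30.51
t6.25 [550.2 -37.8  59.3] F [-0.1 -0.6 -0.9] Mz -0.027 M [-0.07 -0.03] w0.147 bar 33.93
t6.45 [550.2 -37.7  59.3] F [-0.3  0.3 -0.8] Mz 0.084 M [-0.03  0.05] w0.150 bar 37.32
t6.65 [550.2 -37.7  59.2] F [-0.6 -0.5 -2.1] Mz 0.19 M [-0.15 -0.01] w0.144 bar 40.67
```

```bash
P="python3 -m pendant"
$P '{"slide":[[0,0,0],[0,0,0]],"twist":[0.06,0.06]}' >/dev/null; python3 r.py
$P '{"slide":[[0,0,0],[0,0,0]],"twist":[0.06,0.06]}' >/dev/null; python3 r.py
$P '{"slide":[[0,0,0],[0,0,0]],"twist":[0.06,0.06]}' >/dev/null; python3 r.py
```

```text
t6.85 [550.2 -37.7  59.3] F [-0.2 -0.4 -1.5] Mz 0.019 M [0.02 0.04] w0.150 bar 43.99
t7.05 [550.2 -37.7  59.2] F [-0.8 -0.5 -1.4] Mz -0.13 M [-0.01 -0.03] w0.152 bar 47.29
t7.25 [550.2 -37.7  59.3] F [-1.6  1.6 -1.3] Mz 0.028 M [-0.02 -0.02] w0.150 bar 50.59
```

```bash
P="python3 -m pendant"
$P '{"slide":[[0,0,0],[0,0,0]],"twist":[0.05,0.05]}' >/dev/null; python3 r.py
$P '{"slide":[[0,0,0],[0,0,0]],"twist":[0.05,0.05]}' >/dev/null; python3 r.py
```

```text
t7.45 [550.2 -37.7  59.3] F [ 0.3  0.8 -1.6] Mz 0.063 M [-0.01 -0.03] w0.148 bar 53.32
t7.65 [550.1 -37.7  59.2] F [-0.8  0.5 -0.7] Mz 0.196 M [-0.07 -0.02] w0.144 bar 56.06
```

```bash
P="python3 -m pendant"
$P '{"slide":[[0,0,0],[0,0,0]],"twist":[0.03,0.03]}' >/dev/null; python3 r.py
```

```text
t7.85 [550.1 -37.7  59.3] F [-0.4  0.3 -0.3] Mz 0.217 M [-0.09  0.03] w0.149 bar 57.76
```

```bash
P="python3 -m pendant"
$P '{"slide":[[0,0,0],[0,0,0]],"twist":[0.03,0.03]}' >/dev/null; python3 r.py
$P '{"slide":[[0,0,0],[0,0,0]],"twist":[0.02,0.02]}' >/dev/null; python3 r.py
```

```text
t8.05 [550.1 -37.6  59.2] F [-0.8  0.1  0.7] Mz -0.002 M [-0.06  0.  ] w0.146 bar 59.52
t8.25 [550.1 -37.7  59.2] F [-1.   0.2  0.4] Mz -0.129 M [ 0.03 -0.  ] w0.147 bar 60.70
```

```bash
P="python3 -m pendant"
$P '{"slide":[[0,0,0],[0,0,0]],"twist":[0.015,0.015]}' >/dev/null; python3 r.py
```

```text
t8.45 [550.1 -37.7  59.2] F [ 0.7  0.3 -1.5] Mz -0.086 M [-0.03 -0.01] w0.145 bar 61.60
```

```bash
P="python3 -m pendant"
$P '{"slide":[[0,0,0],[0,0,0]],"twist":[0.015,0.015]}' >/dev/null; python3 r.py
```

```text
t8.65 [550.  -37.7  59.2] F [-0.4  0.4  0.1] Mz -0.384 M [0.03 0.07] w0.147 bar 62.47
```

The stop is felt: −0.38 N m at 62.5°. Notch 0 is at about 59.6°. Now I turn clockwise and count clicks.

```bash
P="python3 -m pendant"
for i in 1; do
$P '{"slide":[[0,0,0],[0,0,0]],"twist":[-0.05,-0.05]}' >/dev/null; python3 r.py
$P '{"slide":[[0,0,0],[0,0,0]],"twist":[-0.06,-0.06]}' >/dev/null; python3 r.py
$P '{"slide":[[0,0,0],[0,0,0]],"twist":[-0.06,-0.06]}' >/dev/null; python3 r.py
$P '{"slide":[[0,0,0],[0,0,0]],"twist":[-0.06,-0.06]}' >/dev/null; python3 r.py
$P '{"slide":[[0,0,0],[0,0,0]],"twist":[-0.06,-0.06]}' >/dev/null; python3 r.py
$P '{"slide":[[0,0,0],[0,0,0]],"twist":[-0.06,-0.06]}' >/dev/null; python3 r.py
done
```

```text
t8.85 [550.  -37.7  59.2] F [-1.   0.5  0.8] Mz -0.016 M [-0.13  0.04] w0.149 bar 59.57
t9.05 [550.1 -37.7  59.2] F [ 0.  -0.   0.6] Mz 0.114 M [-0.17  0.02] w0.149 bar 56.17
t9.25 [550.1 -37.7  59.3] F [-0.1  0.5  0.5] Mz 0.025 M [-0.15 -0.07] w0.149 bar 52.80
t9.45 [550.1 -37.7  59.2] F [-0.1  0.7  0.4] Mz -0.108 M [-0.11  0.03] w0.145 bar 49.45
t9.65 [550.1 -37.8  59.3] F [0.3 0.2 0.2] Mz -0.228 M [-0.03  0.04] w0.144 bar 46.11
t9.85 [550.2 -37.8  59.3] F [-1.8 -0.4 -0.1] Mz 0.058 M [-0.21 -0.01] w0.149 bar 42.81
```

Click 1 is at about 43.8°, with the crest near 52°. Continuing.

```bash
P="python3 -m pendant"
$P '{"slide":[[0,0,0],[0,0,0]],"twist":[-0.06,-0.06]}' >/dev/null; python3 r.py
$P '{"slide":[[0,0,0],[0,0,0]],"twist":[-0.06,-0.06]}' >/dev/null; python3 r.py
$P '{"slide":[[0,0,0],[0,0,0]],"twist":[-0.06,-0.06]}' >/dev/null; python3 r.py
$P '{"slide":[[0,0,0],[0,0,0]],"twist":[-0.06,-0.06]}' >/dev/null; python3 r.py
$P '{"slide":[[0,0,0],[0,0,0]],"twist":[-0.06,-0.06]}' >/dev/null; python3 r.py
$P '{"slide":[[0,0,0],[0,0,0]],"twist":[-0.06,-0.06]}' >/dev/null; python3 r.py
```

```text
t10.05 [550.2 -37.8  59.3] F [-0.6 -0.9 -0.9] Mz 0.115 M [-0.14 -0.01] w0.148 bar 39.52
t10.25 [550.2 -37.8  59.2] F [-0.3 -0.9 -0.7] Mz -0.032 M [-0.15  0.05] w0.144 bar 36.22
t10.45 [550.2 -37.8  59.2] F [-0.2  0.1 -0.6] Mz -0.117 M [-0.03 -0.02] w0.147 bar 32.90
t10.65 [550.2 -37.9  59.3] F [-1.6  0.2  0.1] Mz -0.119 M [-0.03  0.  ] w0.148 bar 29.59
t10.85 [550.2 -37.9  59.2] F [-0.3 -1.  -0.4] Mz 0.124 M [-0.11  0.03] w0.148 bar 26.32
t11.05 [550.3 -37.9  59.3] F [-0.1 -0.4 -0.3] Mz 0.131 M [-0.16  0.03] w0.151 bar 23.03
```

```bash
P="python3 -m pendant"
$P '{"slide":[[0,0,0],[0,0,0]],"twist":[-0.06,-0.06]}' >/dev/null; python3 r.py
$P '{"slide":[[0,0,0],[0,0,0]],"twist":[-0.06,-0.06]}' >/dev/null; python3 r.py
$P '{"slide":[[0,0,0],[0,0,0]],"twist":[-0.06,-0.06]}' >/dev/null; python3 r.py
$P '{"slide":[[0,0,0],[0,0,0]],"twist":[-0.06,-0.06]}' >/dev/null; python3 r.py
$P '{"slide":[[0,0,0],[0,0,0]],"twist":[-0.06,-0.06]}' >/dev/null; python3 r.py
$P '{"slide":[[0,0,0],[0,0,0]],"twist":[-0.06,-0.06]}' >/dev/null; python3 r.py
```

```text
t11.25 [550.2 -37.9  59.3] F [-0.5  0.2  0. ] Mz -0.012 M [-0.12  0.  ] w0.144 bar 19.73
t11.45 [550.3 -38.   59.3] F [-0.5  0.5  0.4] Mz -0.176 M [ 0.   -0.02] w0.146 bar 16.42
t11.65 [550.2 -38.   59.2] F [-0.2 -0.  -0.5] Mz -0.182 M [-0.05 -0.08] w0.147 bar 13.10
t11.85 [550.3 -38.   59.3] F [-0.7 -0.4 -0.6] Mz -0.097 M [-0.06 -0.05] w0.148 bar 9.80
t12.05 [550.3 -38.   59.3] F [0.2 0.4 0.6] Mz 0.079 M [-0.07 -0.07] w0.151 bar 6.53
t12.25 [550.3 -38.1  59.3] F [-0.1 -0.3 -0.2] Mz 0.116 M [-0.15 -0.05] w0.147 bar 3.24
```

```bash
P="python3 -m pendant"
$P '{"slide":[[0,0,0],[0,0,0]],"twist":[-0.06,-0.06]}' >/dev/null; python3 r.py
$P '{"slide":[[0,0,0],[0,0,0]],"twist":[-0.06,-0.06]}' >/dev/null; python3 r.py
$P '{"slide":[[0,0,0],[0,0,0]],"twist":[-0.06,-0.06]}' >/dev/null; python3 r.py
$P '{"slide":[[0,0,0],[0,0,0]],"twist":[-0.06,-0.06]}' >/dev/null; python3 r.py
```

```text
t12.45 [550.3 -38.1  59.3] F [ 0.1 -0.5 -0.3] Mz -0.052 M [-0.09 -0.08] w0.149 bar -0.06
t12.65 [550.3 -38.1  59.3] F [ 0.5  0.1 -0.4] Mz -0.103 M [-0.06 -0.06] w0.148 bar -3.37
t12.85 [550.3 -38.1  59.3] F [ 0.3 -0.   0.7] Mz -0.244 M [ 0.05 -0.1 ] w0.148 bar -6.70
t13.05 [550.3 -38.1  59.3] F [-0.3 -0.1 -0.5] Mz -0.218 M [-0.02 -0.08] w0.147 bar -10.00
```

```bash
P="python3 -m pendant"
$P '{"slide":[[0,0,0],[0,0,0]],"twist":[-0.03,-0.03]}' >/dev/null; python3 r.py
```

```text
t13.25 [550.3 -38.2  59.3] F [ 0.4  0.1 -0.3] Mz -0.12 M [-0.01 -0.12] w0.147 bar -11.67
```

```bash
P="python3 -m pendant"
$P '{"slide":[[0,0,0],[0,0,0]],"twist":[-0.025,-0.025]}' >/dev/null; python3 r.py
```

```text
t13.45 [550.3 -38.2  59.3] F [ 1.2 -1.3 -0.4] Mz 0.036 M [-0.07 -0.04] w0.151 bar -13.12
```

Fourth notch reached at −13°: crests passed at 52, 36.5, 20 and 1°, and torque is now about 0. Releasing and lifting.

```bash
P="python3 -m pendant"
$P '{"slide":[[0,0,0],[0,0,0],[0,0,0],[0,0,0],[0,0,0]],"twist":[0,0,0,0,0]}' 40 20 >/dev/null; python3 r.py
$P '{"slide":[[0,0,10],[0,0,25],[0,0,40],[0,0,60],[0,0,80],[0,0,80]],"twist":[0,0,0,0,0,0]}' >/dev/null; python3 r.py
python3 - <<'E'
from h import *
f=grab_frame('wrist'); cv2.imwrite('pics/w3.png',f['img'][:,:,::-1])
s=bot.state();T=np.array(s['tool_pos']);R=np.array(s['ee_rot'])
W=cloud(f);L=(W-T)@R
m=(W[...,2]>.085)&(W[...,2]<.098)&(np.hypot(L[...,0],L[...,1])<.035)
print('bar world',m.sum(),cv2.minAreaRect(W[m][:,:2].astype(np.float32)*1000))
m=(abs(W[...,2]-.0465)<.004)&(abs(W[...,0]-.55)<.1)&(abs(W[...,1]+.068)<.11)
print('case',cv2.minAreaRect(W[m][:,:2].astype(np.float32)*1000))
m=(W[...,2]>.0515)&(W[...,2]<.059)&(np.hypot(W[...,0]-.5275,W[...,1]+.117)<.018)
print('button',m.sum(),np.nanmean(W[m],0),cv2.minAreaRect(W[m][:,:2].astype(np.float32)*1000) if m.sum() else 0)
for c in ['wrist']:
  for l in ['button_top','dial_tip','case_corner']:
    print(l,[(np.round(d['position'],4),round(d['conf'],2)) for d in mark_of(c,l)][:3])
f=grab_frame('side');W=cloud(f)
m=(abs(W[...,2]-.045)<.004)&(abs(W[...,0]-.55)<.1)&(abs(W[...,1]+.068)<.11)
print('case side',cv2.minAreaRect(W[m][:,:2].astype(np.float32)*1000))
for l in ['button_top','dial_tip','case_corner']:
    print(l,[(np.round(d['position'],4),round(d['conf'],2)) for d in mark_of('side',l)][:3])
E
```

```text
t13.95 [550.3 -38.1  59.3] F [-0.6  0.5  0. ] Mz 0.017 M [ 0.03 -0.05] w0.468 bar -13.12
t14.55 [551.5 -38.8 142.1] F [ 1.4 -0.3  1. ] Mz 0.002 M [-0.   -0.03] w0.470 bar -13.14
bar world 1157 ((550.4837036132812, -37.62680435180664), (12.559497833251953, 43.21669387817383), 77.11021423339844)
case ((549.6585083007812, -67.53262329101562), (159.84034729003906, 109.38395690917969), 89.10470581054688)
button 545 [ 0.52938483 -0.11477238  0.05430118] ((528.9085083007812, -114.95283508300781), (20.51838493347168, 21.145931243896484), 16.047035217285156)
button_top [(array([ 0.5275, -0.1138,  0.0541]), 0.68)]
dial_tip [(array([ 0.5841, -0.0462,  0.0462]), 0.76)]
case_corner [(array([ 0.6069, -0.15  ,  0.0463]), 0.92), (array([0.5609, 0.0792, 0.0446]), 0.63)]
case side ((547.6947021484375, -70.96703338623047), (160.0284881591797, 110.15109252929688), 88.6232681274414)
button_top [(array([ 0.5277, -0.1154,  0.054 ]), 0.54), (array([0.4821, 0.1031, 0.0539]), 0.51), (array([ 0.2926, -0.3075,  0.0502]), 0.42)]
dial_tip [(array([ 0.2335, -0.2086,  0.0487]), 0.77), (array([ 0.5784, -0.0427,  0.0481]), 0.61), (array([0.5132, 0.212 , 0.0502]), 0.53)]
case_corner [(array([ 0.3663, -0.2647,  0.0431]), 0.94), (array([ 0.6023, -0.1461,  0.045 ]), 0.9), (array([0.5649, 0.0748, 0.0436]), 0.9)]
```

View pics/w3.png

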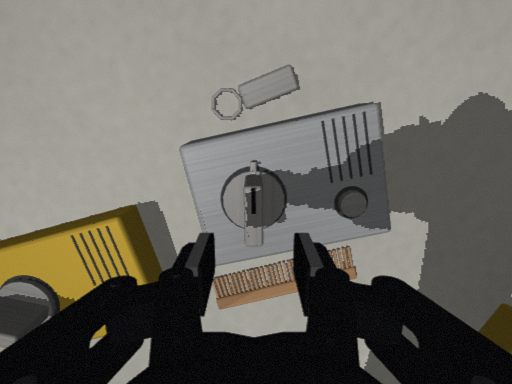

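The bar stands at −12.9° world, about −11.7° in the case frame. That is mid-window, and the case has not moved. In the image the dial is at (254,198) and the button at (351,203). Next I shut the fingers and go over the button.

```bash
python3 r.py; P="python3 -m pendant"
$P '{"slide":[[-5,-15,0],[-10,-35,0],[-16,-55,0],[-21,-70,0],[-22,-77,0],[-22,-77,0],[-22,-77,0]],"twist":[0,0,0,0,0,0,0]}' 0 20 >/dev/null; python3 r.py
$P '{"slide":[[0,0,0],[0,0,0]],"twist":[0,0]}' >/dev/null; python3 r.py
```

```text
t14.95 [550.  -38.2 138.7] F [-0.3 -0.7  0.2] Mz -0.044 M [-0.01 -0.  ] w0.470 bar -13.13
t15.65 [ 528.2 -114.6  138.6] F [-0.3 -0.5  0. ] Mz 0.022 M [0.03 0.02] w0.004 bar -13.11
t15.85 [ 528.4 -113.6  138.4] F [-0.4 -0.5  0.3] Mz 0.021 M [0.01 0.07] w-0.005 bar -13.02
```

```bash
P="python3 -m pendant"
$P '{"slide":[[0,-1.5,-20],[0,-1.5,-45],[0,-1.5,-65],[0,-1.5,-76],[0,-1.5,-80],[0,-1.5,-80]],"twist":[0,0,0,0,0,0]}' >/dev/null; python3 r.py
python3 - <<'E'
from h import *
f=grab_frame('side'); g=f['img'][150:260,220:360,::-1]
cv2.imwrite('pics/s4.png',cv2.resize(g,None,fx=5,fy=5,interpolation=cv2.INTER_CUBIC))
E
python3 r.py
```

```text
t16.45 [ 528.5 -115.1   58.4] F [-0.2  0.  -0.3] Mz 0.032 M [0.   0.03] w0.002 bar -13.01
t16.50 [ 528.8 -115.2   58.9] F [-0.2  0.3  0.3] Mz 0.051 M [0.04 0.01] w0.004 bar -13.02
```

View pics/s4.png

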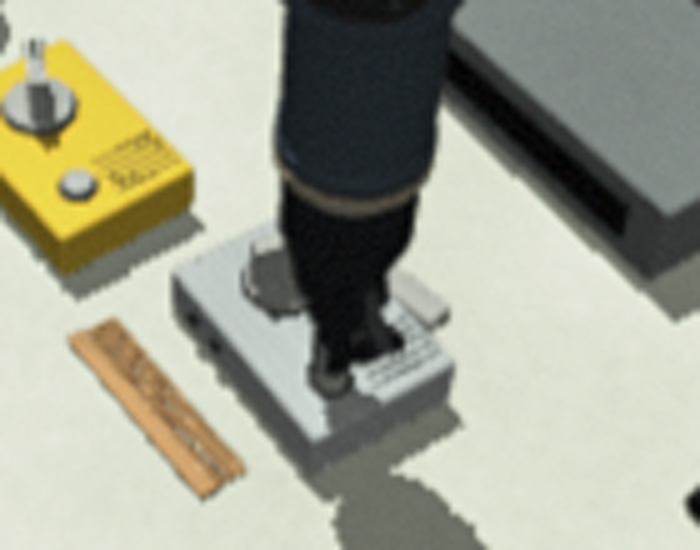

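The finger tips are over the button, at about (330,375) in the crop, and nothing is in contact. I press in small steps and read the force.

```bash
P="python3 -m pendant"
$P '{"slide":[[0,0,-2],[0,0,-4],[0,0,-4]],"twist":[0,0,0]}' >/dev/null; python3 r.py
$P '{"slide":[[0,0,-2],[0,0,-2]],"twist":[0,0]}' >/dev/null; python3 r.py
$P '{"slide":[[0,0,-1.5],[0,0,-1.5]],"twist":[0,0]}' >/dev/null; python3 r.py
$P '{"slide":[[0,0,-1.5],[0,0,-1.5]],"twist":[0,0]}' >/dev/null; python3 r.py
```

```text
t16.80 [ 528.9 -115.2   55.1] F [ 0.1  0.2 -0.3] Mz 0.003 M [-0.02  0.01] w0.004 bar -13.01
t17.00 [ 529.1 -115.2   53.1] F [ 1.1 -0.1  1.8] Mz -0.007 M [ 0.03 -0.04] w-0.005 bar -13.01
t17.20 [ 529.1 -115.2   51.6] F [-0.5  1.1  2.9] Mz 0.0 M [0.09 0.04] w0.001 bar -13.01
t17.40 [ 529.1 -115.2   50. ] F [-1.2 -0.3  3. ] Mz 0.031 M [0.1  0.09] w-0.000 bar -13.01
```

```bash
P="python3 -m pendant"
$P '{"slide":[[0,0,-1.2],[0,0,-1.2]],"twist":[0,0]}' >/dev/null; python3 r.py
$P '{"slide":[[0,0,-0.8],[0,0,-0.8]],"twist":[0,0]}' >/dev/null; python3 r.py
```

```text
t17.60 [ 529.1 -115.2   48.7] F [-0.2  1.3  4.6] Mz -0.015 M [0.14 0.11] w-0.002 bar -13.01
t17.80 [ 529.1 -115.2   48.1] F [-1.   0.   6.7] Mz 0.042 M [0.17 0.3 ] w0.000 bar -13.02
```

```bash
P="python3 -m pendant"
$P '{"slide":[[0,0,-0.8],[0,0,-0.8]],"twist":[0,0]}' >/dev/null; python3 r.py
```

```text
t18.00 [ 529.1 -115.2   48. ] F [-4.9  1.1 13.8] Mz -0.027 M [0.43 0.72] w-0.002 bar -13.03
```

The button bottomed at z = 48.0 mm and the force rose to 13.8 N. Lifting off now.

```bash
P="python3 -m pendant"
$P '{"slide":[[0,0,4],[0,0,10],[0,0,25],[0,0,50],[0,0,80],[0,0,110],[0,0,130],[0,0,140],[0,0,140]],"twist":[0,0,0,0,0,0,0,0,0]}' >/dev/null; python3 r.py
$P '{"slide":[[-5,0,0],[-15,0,10],[-30,0,20],[-45,0,30],[-60,0,40],[-60,0,40],[-60,0,40],[-60,0,40]],"twist":[0,0,0,0,0,0,0,0]}' >/dev/null; python3 r.py
python3 - <<'E'
from h import *
for c in ['wrist','side','scene']:
    f=grab_frame(c); cv2.imwrite(f'pics/{c}5.png',f['img'][:,:,::-1]); W=cloud(f)
    m=(W[...,2]>.085)&(W[...,2]<.098)&(np.hypot(W[...,0]-.55,W[...,1]+.038)<.035)
    if m.sum(): print(c,'bar',m.sum(),cv2.minAreaRect(W[m][:,:2].astype(np.float32)*1000))
    m=(abs(W[...,2]-.0455)<.004)&(abs(W[...,0]-.55)<.1)&(abs(W[...,1]+.068)<.11)
    if m.sum(): print('case',cv2.minAreaRect(W[m][:,:2].astype(np.float32)*1000))
    m=(W[...,2]>.0500)&(W[...,2]<.059)&(np.hypot(W[...,0]-.529,W[...,1]+.116)<.009)
    if m.sum(): print('button',m.sum(),np.nanmedian(W[m],0))
    for l in ['dial_tip','case_corner','button_top','key_fob','comb']:
        print(l,[(np.round(d['position'],4),round(d['conf'],2)) for d in mark_of(c,l)][:3])
E
python3 r.py
```

```text
t18.90 [ 529.7 -115.3  188.8] F [ 0.8  0.3 -0. ] Mz 0.032 M [ 0.02 -0.  ] w0.000 bar -13.01
t19.70 [ 469.8 -115.   228.4] F [ 0.5  0.1 -0.5] Mz -0.022 M [-0.    0.04] w0.001 bar -12.98
wrist bar 797 ((549.3673095703125, -37.66138458251953), (13.858369827270508, 43.16569519042969), 77.70668029785156)
case ((549.3097534179688, -67.81208801269531), (159.48558044433594, 110.10203552246094), 89.08389282226562)
button 250 [ 0.52903211 -0.11587636  0.05448593]
dial_tip [(array([ 0.5851, -0.0491,  0.0482]), 0.64)]
case_corner [(array([ 0.6093, -0.1504,  0.0451]), 0.95), (array([0.5615, 0.0763, 0.0447]), 0.94), (array([ 0.3687, -0.2675,  0.0413]), 0.83)]
button_top [(array([ 0.5257, -0.1151,  0.0551]), 0.82), (array([ 0.2985, -0.3038,  0.0529]), 0.72), (array([0.4823, 0.1037, 0.0531]), 0.54)]
key_fob [(array([ 6.345e-01, -7.320e-02, -4.000e-04]), 0.82)]
comb [(array([ 0.4458, -0.0438, -0.0019]), 0.98)]
side bar 55 ((548.71337890625, -40.086883544921875), (14.50858211517334, 42.121707916259766), 75.55167388916016)
case ((548.1036376953125, -70.82195281982422), (159.02914428710938, 109.40415954
[... 875 characters left out ...]
 0.52893312 -0.11586714  0.05310047]
dial_tip [(array([ 0.5815, -0.0449,  0.0486]), 0.75), (array([ 0.2358, -0.2042,  0.0478]), 0.63), (array([ 0.5098,  0.3481, -0.0006]), 0.29)]
case_corner [(array([ 0.6033, -0.1501,  0.0466]), 0.76), (array([ 0.3674, -0.2653,  0.0457]), 0.67), (array([0.5614, 0.0809, 0.0447]), 0.66)]
button_top [(array([ 0.2965, -0.302 ,  0.0495]), 0.63), (array([0.485 , 0.1071, 0.0512]), 0.43), (array([ 0.5253, -0.1087,  0.0525]), 0.37)]
key_fob [(array([ 0.6359, -0.0681,  0.0021]), 0.48)]
comb [(array([ 0.4456, -0.0495,  0.0028]), 0.9), (array([ 0.548 , -0.0706,  0.0012]), 0.48)]
t20.60 [ 469.6 -115.3  228.8] F [-0.1  0.5 -0.6] Mz -0.004 M [-0.05 -0.06] w0.003 bar -13.01
```

View pics/wrist5.png

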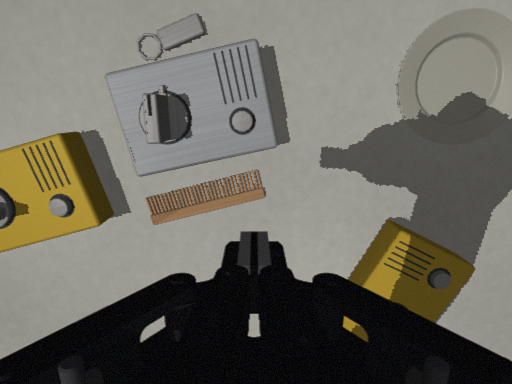

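View pics/scene5.png

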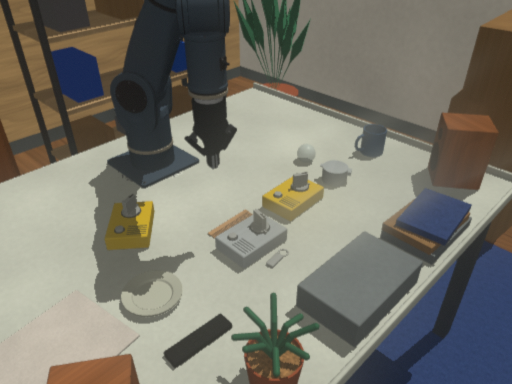

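Both pictures show the controller in place (wrist (195,105), scene (250,237)), with the dial at about −12° and the button sprung back up at (242,121). The bystanders have not moved and the arm is clear. Handing in.

```bash
python3 -c "
from bench import ticket
print(ticket.close_job())"; python3 r.py
```

```text
the job is handed in; nothing more can be done
None
the job is handed in; nothing more can be done
```

The dial is in the fourth notch above its stop, the button has been pushed fully in and has sprung back, and the job is handed in (no verdict is reported).

- **Dial:** I gripped the grey controller's dial at 20 N and turned it anticlockwise. The stop showed at about 62° world, at −0.38 N m. I then turned clockwise, felt four crests (about 52, 36, 20 and 1°), and let go in the notch at −13°.
- **Button:** It went down until it bottomed at z ≈ 48.0 mm, where the force rose from about 5 to 13.8 N. The arm then moved clear.
- **Last checks:**
  - The pointer is at about −11.5° in the case frame; the allowed window is −20° to −3°.
  - The button top reads 52.4 to 54.5 mm depending on the camera, so it is back up. The end check asks for more than 52 mm.
  - The case moved less than about 1 mm and turned by about 1° or less.
  - The comb and key fob are within measurement noise of where they started. I checked the other bystanders only by eye in the pictures.
- **Disagreements:** The wrist camera placed things about 3 mm further in y than the other two cameras. I went by the wrist camera, and the grip came out centred. At the end the scene camera read the bar at −17° world, against −12° (wrist) and −14° (side); even that lies inside the window.

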